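# Finish packing the colour kit

## Robot

A 6-joint arm with a two-finger parallel gripper is mounted at the origin on the work surface. World frame = base frame: x ahead of the robot, y to its left, z up, the work surface at z = 0. Lengths are in mm, angles in degrees, forces in N, time in s.
With the tool pointing down it reaches from about 300 to 850 mm from the base axis. Payload 4.2 kg.
Tool frame: the origin (TCP) lies midway between the tips of the shut fingers; the grasp point (between the pads) lies 19 mm behind it; z points along the fingers, y is the line along which they close (so a half turn about z gives the same grasp; the last joint's range is limited). The gripper opens to 91 mm and grips with 3 to 60 N. Pads are 32 mm wide; open, the fingers measure 118 mm over their backs; the gripper's body (76 mm by 178 mm) begins 60 mm behind the grasp point.
Start: joints at [63.14, 18.312, 89.639, -0, 72.044, -1.146], TCP at [249.488, 518.072, 213.976] pointing down, gripper open.
Joint ranges: [-177.97, 177.97], [-48.28, 115.42], [12.27, 149.76], [-77.06, 257.06], [2.81, 150.46], [-146.56, 146.56]. Speed limits (degrees/s): [147.25, 147.25, 180, 180, 180, 180].

## Interface

Orientations are given as [roll, pitch, yaw] about the fixed x, y, z axes, in that order (R = Rz(yaw) Ry(pitch) Rx(roll)).
In Python, from workcell import state, grab_frame, camera_model, workorder gives the robot as it stands.
- The arm moves only by the tool carry_out, never from a script. Its argument "commands" is a list of rows, each a list of 7 numbers: the turn, a rotation vector about the tool's x, y, z in degrees, then the shift along the tool's x, y, z in mm, then the opening, from -1 (shut) to 1 (fully open). In form: [[ax, ay, az, dx, dy, dz, hand], ...]. A call has 1 to 20 rows; each row is the pose to reach, as a shift and turn from the pose commanded when the call began, along the tool's axes at that moment; what a row does not reach only later rows make up. A row lasts 1/10 s, in which the tool goes at most 50 mm and 8.59 degrees, less where a joint would pass 70% of its speed; a pose out of reach is approached as far as the arm can. A call with a gripper value outside its range is refused whole. The fingers move at their own pace and stop on an object; "force" is the grip in N (left out, the last holds). Time passes only in rows, so rows that repeat a pose let the fingers close. It gives the time, the measured TCP pose, the force, the opening and the grip force at its end, in the units of the state.
- state(): the state, without advancing time (a new reading comes with each control period).
- grab_frame(name): name is "scene" or "top" or "wrist"; returns the picture (480x640x3 uint8, red, green, blue); there is no depth.
- camera_model(name): a dict with "fx", "fy", "cx", "cy" (pixels), "origin" and "rotation" of the camera in the world; the wrist camera has in their place "mount" (4x4, takes a point from camera to tool coordinates, whose origin is the TCP and whose axes are the flange's). Camera axes: x right, y up, looking along -z (the intrinsics and any distortion apply to the point x, -y, -z); pixel columns grow to the right and rows downward; lengths in mm; the calibration is good to about 2 mm. A picture is of the moment at which its call begins: read the wrist's pose just before it. camera_model takes no time and is no camera call.
- workorder.job_done(): hands the job in; it is judged then, once.
The state is a dict: "time_s": time; "qpos": joint angles; "qvel": joint speeds; "effort": joint torques, N m; "ee_pos": TCP position; "ee_rot": TCP orientation; "force": force on the tool from outside, world axes, zero at the start; "torque": the same for the moment, N m; "gripper_width": finger opening in mm; "gripper_force": force on a finger pad.
Only numpy, scipy, OpenCV 4.12 (cv2) and the standard library are available. Lean on these libraries where they do the work, as an engineer would, in place of code of your own. Each camera call takes 0.05 s, during which the arm holds its last target. There are 200 camera calls.

## Task

Finish packing the colour kit: the red and the blue pack go into the black case, each lying flat on the floor of the tray of its own colour, as the yellow one already does; the red one stands on edge in the rack and must be laid down and taken again by its width, for which the black slab is free. Then close the lid and press its orange tab until it clicks past the catch and is fully shut. Leave the yellow pack in its tray, and the glass jar, the cup of rods and the graphite paddle where they are.

Things in the scene. Friction and masses are not known exactly. Their poses are not given: they have to be found in the camera images.
- pack_red: red flat rectangular box of glass grains (a colour pack) with a white cap at one end, 76 x 42 x 18 mm, 70 g, rigid. Origin at its centre; x along the 76 mm length, y along the 42 mm width, z through the 18 mm thickness. It starts standing on its long edge (42 mm high, y axis vertical) in the slot of the aluminium rack.
- pack_blue: blue flat rectangular box of glass grains (a colour pack) with a white cap at one end, 76 x 42 x 18 mm, 70 g, rigid. Origin at its centre; x along the 76 mm length, y along the 42 mm width, z through the 18 mm thickness. It starts lying flat on the bench.
- pack_yellow: yellow flat rectangular box of glass grains (a colour pack) with a white cap at one end, 76 x 42 x 18 mm, 70 g, rigid. Origin at its centre; x along the 76 mm length, y along the 42 mm width, z through the 18 mm thickness. It already lies home, flat in the yellow tray, and stays there.
- tray_red: red shallow tray fixed in the case, for the red pack. Inside 86 (x) x 50 mm (y), outside 92 x 56. Origin: centre of its underside, 4 mm above the bench; axes as the case's. Floor 2 mm and wall tops 8 mm above the origin; a pack home in it has its centre 11 mm above, long side along x. Trays stand along y, 72 mm apart, in any order: 30 mm between packs, 29 mm to the case's end wall.
- tray_blue: blue shallow tray fixed in the case, for the blue pack. Inside 86 (x) x 50 mm (y), outside 92 x 56. Origin: centre of its underside, 4 mm above the bench; axes as the case's. Floor 2 mm and wall tops 8 mm above the origin; a pack home in it has its centre 11 mm above, long side along x. Trays stand along y, 72 mm apart, in any order: 30 mm between packs, 29 mm to the case's end wall.
- tray_yellow: yellow shallow tray fixed in the case, for the yellow pack. Inside 86 (x) x 50 mm (y), outside 92 x 56. Origin: centre of its underside, 4 mm above the bench; axes as the case's. Floor 2 mm and wall tops 8 mm above the origin; a pack home in it has its centre 11 mm above, long side along x. Trays stand along y, 72 mm apart, in any order: 30 mm between packs, 29 mm to the case's end wall.
- case: black carry case fixed to the bench, open on top, outside 122 mm (x) x 252 mm (y) x 40 mm high, walls 4 mm. Origin at the centre of its underside; the lid is hinged along its +x top edge, away from the robot, and a steel spring catch sits in the middle of the -x front wall.
- lid (a joint): clear lid with a black rim, 122 x 252 x 6 mm, hinged to the case; rad: 0 fully shut, 1.66 to 1.85 at the start (open, leaning slightly back from the robot). Stiff hinge: stays where it is left, about 2 N at the front edge moves it. Coming down, it stops on the spring catch at about 0.1 and must be pressed (about 6 to 10 N on the tab) past it down to 0, where it stays.
- lid_tab (a point): centre of the outer (upper when shut) face of the orange tab in the middle of the lid's front edge; the tab is 18 mm deep, 60 mm wide, 6 mm thick, and sticks out beyond the case's front wall when shut. 131 mm from the hinge line. Site axes are the lid's: x along the lid towards the hinge, y along the hinge, z out of its outer face.
- lid_hinge (a point): middle of the lid's hinge line, on the case's +x top edge, 40 mm above the bench; axes of the lid, as for the tab.
- rack: small fixed aluminium rack, 100 mm (x) x 45 mm (y), with one slot along x, 23 mm wide, between two 4 mm thick side walls that are 22 mm high above the bench. Slot floor 4 mm above the bench. Origin at the centre of its underside. The red pack's upper 24 mm stand out of the slot.
- slab: free, flat, fixed black slab, 140 mm (x) x 110 mm (y), 6 mm thick, between case and packs: a clear place to put a pack down. Origin at the centre of its underside.
- jar: bystander: loose glass jar with white cap, 44 mm diameter, 62 mm high; origin at the centre of its underside.
- rod_cup: bystander: loose white cup of glass rods, 64 mm diameter, cup 75 mm and rods about 140 mm high; origin at the centre of its underside.
- paddle: bystander: loose graphite paddle with wooden handle, lying flat, 205 mm long along x (from -110 to +95 mm), 50 mm wide blade at +x, 12 mm thick; origin at its underside.
There are look-alikes about, which are no part of the job. There is more than one size of the tray_yellow; the job needs the smallest.

How it is judged (in metres and radians):
On the way, in this order (a step that is already met when the one before it is completed fails the run):
1. the red, blue and yellow packs all lie flat in the trays of their own colour (x of pack_red in the frame of tray_red between -0.01 and 0.01 m and y of pack_red in the frame of tray_red between -0.009 and 0.009 m and z of pack_red in the frame of tray_red between 0.007 and 0.0145 m and angle between the z axis of pack_red and the z axis of tray_red, either way round below 0.1 rad and x of pack_blue in the frame of tray_blue between -0.01 and 0.01 m and y of pack_blue in the frame of tray_blue between -0.009 and 0.009 m and z of pack_blue in the frame of tray_blue between 0.007 and 0.0145 m and angle between the z axis of pack_blue and the z axis of tray_blue, either way round below 0.1 rad and x of pack_yellow in the frame of tray_yellow between -0.01 and 0.01 m and y of pack_yellow in the frame of tray_yellow between -0.009 and 0.009 m and z of pack_yellow in the frame of tray_yellow between 0.007 and 0.0145 m and angle between the z axis of pack_yellow and the z axis of tray_yellow, either way round below 0.1 rad), for 0.2 s.
2. the lid is pressed shut past its catch (value of joint lid below 0.04 rad), for 0.2 s.
At the end, for the whole second after the job is handed in: Each pack lies flat (within 0.1 rad) and at rest on the floor of the tray of its own colour (centre within 10 mm along and 9 mm across the tray's middle, either way round, either face up), and the lid is shut past its catch (below 0.04 rad) (all of step 1 and value of joint lid below 0.04 rad and linear speed of each of pack_red, pack_blue, pack_yellow below 0.02 m/s); the robot touches nothing.
It fails at once if the glass jar is pushed more than 30 mm from its place or tipped over (distance of jar from where it was at the start of the episode above 0.03 m or angle between jar's own z axis and vertical above 0.5 rad).
It fails at once if the cup of rods is pushed more than 30 mm from its place or tipped over (distance of rod_cup from where it was at the start of the episode above 0.03 m or angle between rod_cup's own z axis and vertical above 0.5 rad).
It fails at once if the paddle is pushed more than 30 mm from its place or tipped over (distance of paddle from where it was at the start of the episode above 0.03 m or angle between paddle's own z axis and vertical above 0.5 rad).
It also fails if it takes over 72 s, if anything falls off the work surface, if the arm or the gripper's body presses on something with over 40 N, if the wrist force passes 120 N, or if a joint passes its speed limit or range.

## Working session

There is one attempt and no reset: what is moved stays moved. The work goes in short steps, Python scripts to look and compute and a tool call to move; the robot and the scene stay as the last step left them, time stands still between calls to the robot, and variables do not carry over. Pictures are saved under pics/ and viewed, at most 10 in all, crops included, and the job is handed in when it is done.

Besides the shell and the picture viewer there is one more tool, called after "Call:" as name(argument=value, ...) on one line, values as JSON. carry_out: Moves the arm, as the interface text tells. Its arguments: {"type":"object","properties":{"commands":{"type":"array"},"force":{"type":"number"}},"required":["commands"]}

```bash
ls; mkdir -p pics
python3 - <<'E'
from workcell import *
import cv2
print(state())
for n in("scene","top","wrist"):
    print(n,camera_model(n))
for n in("scene","top"):
    cv2.imwrite(f"pics/{n}0.png",grab_frame(n)[:,:,::-1])
E
```

```text
pics
{'time_s': 0.0, 'qpos': array([ 6.31380036e+01,  1.83521425e+01,  8.97079021e+01, -2.93559431e-03,
        7.20434991e+01, -1.14747363e+00]), 'qvel': array([-0.03019582,  0.05970322, -0.05413216, -0.02566582,  0.08510233,
       -0.04682012]), 'effort': array([-2.13490152e-03, -4.12472141e+01, -2.31973833e+01,  7.24557554e-02,
        4.58191254e-02, -1.75008190e-04]), 'ee_pos': array([249.27984884, 517.58133873, 213.10512199]), 'ee_rot': array([-1.79896421e+02,  7.16852221e-04,  1.54286385e+02]), 'force': array([ 0.26135523,  0.12116196, -0.4279238 ]), 'torque': array([ 0.02747935, -0.00460019,  0.00317748]), 'gripper_force': 0.0, 'gripper_width': 91.18548246649674}
scene {'fx': 595.4491618741748, 'fy': 595.4491618741748, 'cx': 318.6919311695739, 'cy': 226.80521960880728, 'origin': array([1424.31473455, -369.38604754, 1025.36580357]), 'rotation': array([44.3282483 ,  1.04002061, 63.10030783])}
top {'fx': 439.2614754282314, 'fy': 439.2614754282314, 'cx': 317.9516132143066, 'cy': 239.60604568245805, 'origin': array([500.45975671,  45.9696353 , 953.86443072]), 'rotation': array([  4.35500252,  -1.43519042, -89.70934751])}
wrist {'fx': 405.6277087628108, 'fy': 405.6277087628108, 'cx': 325.32700695066626, 'cy': 234.2321744562385, 'mount': array([[-9.97090642e-04,  9.63834447e-01,  2.66499840e-01,
         7.41161455e+01],
       [ 9.99999473e-01,  8.96060346e-04,  5.00699321e-04,
        -4.39265082e-02],
       [ 2.43791315e-04,  2.66500199e-01, -9.63834833e-01,
        -1.71252986e+02],
       [ 0.00000000e+00,  0.00000000e+00,  0.00000000e+00,
         1.00000000e+00]])}
```

View pics/top0.png

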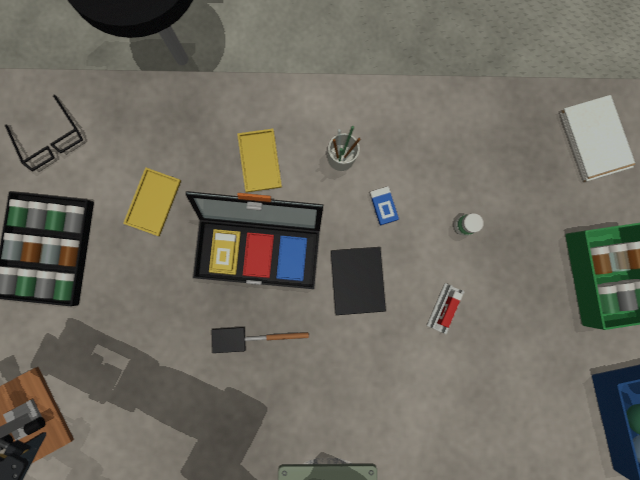

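View pics/scene0.png

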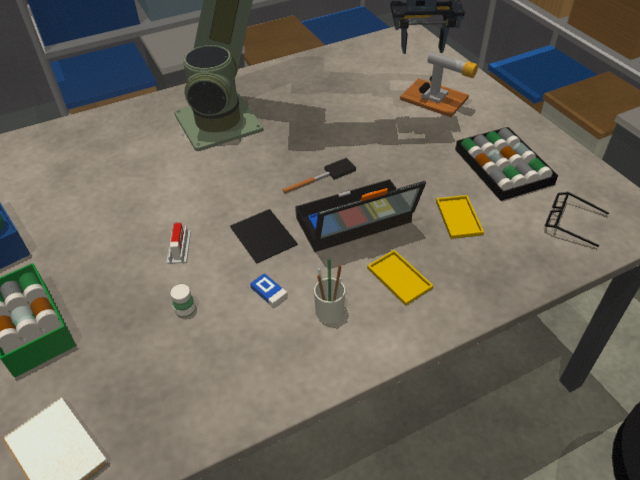

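The top view holds everything.
- **Case:** centre near (258,255), with the yellow tray and its pack at (224,252), the red tray at (258,255) and the blue tray at (292,258). The lid is open and its tab is at (254,197).
- **Packs and slab:** the blue pack is at (384,205), the red pack in the rack at (446,309), and the slab at (358,280).
- **Bystanders:** jar (468,223), cup (343,150), paddle (260,338).

Look-alikes:
- **Tray_yellow:** (260,160) and (152,202) are larger and empty. The real one is the smallest, inside the case at (224,252), and holds the yellow pack.
- **Blue pack:** blue tray (292,258) and blue bin (620,420). I choose the one with the white cap at (384,205).
- **Red pack:** red tray (258,255) and the orange jars. I choose the one in the rack at (446,309).

```bash
cat > h.py <<'E'
import numpy as np, cv2
from workcell import *
from scipy.spatial.transform import Rotation as R
def cam(n, s=None):
    m=camera_model(n)
    if n!="wrist": return m,R.from_euler('xyz',m['rotation'],degrees=True).as_matrix(),np.array(m['origin'])
    T=np.array(m['mount']); E=R.from_euler('xyz',s['ee_rot'],degrees=True).as_matrix()
    return m,E@T[:3,:3],E@T[:3,3]+s['ee_pos']
def cast(c,uv,z):
    m,Rm,o=c; uv=np.atleast_2d(uv).astype(float)
    d=np.c_[(uv[:,0]-m['cx'])/m['fx'],-(uv[:,1]-m['cy'])/m['fy'],-np.ones(len(uv))]@Rm.T
    return o+d*((z-o[2])/d[:,2])[:,None]
def proj(c,p):
    m,Rm,o=c; q=(np.atleast_2d(p)-o)@Rm
    return np.c_[m['cx']+m['fx']*q[:,0]/-q[:,2], m['cy']-m['fy']*q[:,1]/-q[:,2]]
def hsv(im): return cv2.cvtColor(im,cv2.COLOR_RGB2HSV)
def mask(im,col):
    h=hsv(im); f=lambda a,b:cv2.inRange(h,a,b)
    if col=='red': return f((0,130,70),(6,255,255))|f((174,130,70),(180,255,255))
    if col=='blue': return f((100,130,60),(125,255,255))
    if col=='yellow': return f((20,110,70),(33,255,255))
    if col=='black': return f((0,0,0),(180,255,52))
    if col=='orange': return f((7,150,120),(17,255,255))
    if col=='white': return f((0,0,170),(180,50,255))
def blob(msk,near,r=60,minA=20,k=1):
    """convex hull points of the biggest contour within r pixels of near"""
    if k>1: msk=cv2.morphologyEx(msk,cv2.MORPH_CLOSE,np.ones((k,k)))
    cs=[c for c in cv2.findContours(msk,0,2)[0] if cv2.contourArea(c)>minA and np.hypot(*(c[:,0].mean(0)-near))<r]
    return cv2.convexHull(max(cs,key=cv2.contourArea))[:,0]
def rect(xyz):
    (c,s,a)=cv2.minAreaRect(xyz[:,:2].astype(np.float32))
    if s[0]<s[1]: s=s[::-1]; a+=90
    a=(a+90)%180-90
    return np.round([c[0],c[1],s[0],s[1],a],1)
E
python3 - <<'E'
from h import *
im=grab_frame("top"); c=cam("top")
def m(n,col,near,z,r=25,k=1):
    b=blob(mask(im,col),near,r,k=k); print(n,rect(cast(c,b,z)))
m('trayred','red',(258,255),12); m('trayblue','blue',(292,258),12); m('yellow','yellow',(224,252),15)
m('packblue body','blue',(384,205),18)
b=np.vstack([blob(mask(im,'blue'),(384,205),20,k=3),blob(mask(im,'white'),(380,191),12)]); print('packblue',rect(cast(c,b,18)))
m('red','red',(446,309),46); m('slab','black',(358,280),6)
for n,near,col in(('fake1',(260,160),'yellow'),('fake2',(152,202),'yellow')): m(n,col,near,8)
m('paddle blade','black',(229,340),12,15)
for n,uv,z in(('jar',(473,223),62),('cup',(343,150),75),('catch',(253,282),40)): print(n,cast(c,uv,z).round())
# rack: grey/bright crop
x,y=446,309
cv2.imwrite('pics/crop1.png',np.hstack([cv2.resize(im[y-35:y+35,x-35:x+35],(400,400),interpolation=2),cv2.resize(im[205-35:205+35,384-35:384+35],(400,400),interpolation=2)])[:,:,::-1])
E
```

```text
trayred [539.3 151.2  93.1  58.4  -5. ]
trayblue [533.1  79.4  92.3  57.7  -5. ]
yellow [545.4 222.   93.8  58.7  -5. ]
packblue body [ 640.  -120.3   60.4   42.4   17.1]
packblue [ 647.  -118.1   74.9   42.4   17.1]
red [ 422.  -248.1   59.9   20.2  -23.5]
slab [485.3 -63.3 138.5 107.7   4.6]
fake1 [746.2 152.1 132.3  79.6   8.9]
fake2 [652.9 380.5 130.8  82.5 -19.5]
paddle blade [360.2 210.5  68.8  50.2 -86.3]
jar [[ 605. -296.   62.]]
cup [[751. -26.  75.]]
catch [[481. 157.  40.]]
```

View pics/crop1.png

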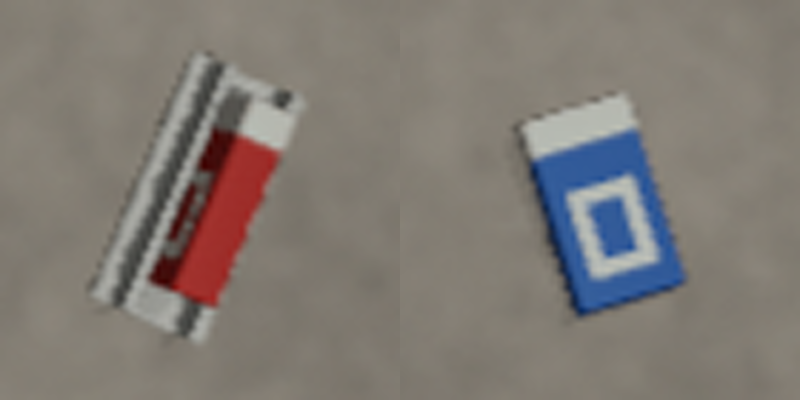

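The crop confirms the choice. On the left, the red pack stands in the rack slot with its white cap at the upper right. On the right, the blue pack lies flat with its white cap and logo. Measured sizes fit: blue 75x42, trays 93x58, slab 138x108, and the fake trays 131x80. The case yaw is -5 deg. Blue goes first, from above.

```bash
cat >> h.py <<'E'
def go(xyz,yaw,rx=0,s=None):
    """row for a world target: tool down at yaw, from measured pose (rx: extra roll)"""
    s=s or state(); E=R.from_euler('xyz',s['ee_rot'],degrees=True)
    T=R.from_euler('xyz',[180+rx,0,yaw],degrees=True)
    t=(E.inv()*T).as_rotvec(degrees=True); d=E.inv().apply(np.array(xyz)-s['ee_pos'])
    print('go',xyz,yaw,'turn',t.round(1),'shift',d.round(1),'rows>=',np.ceil(max(np.linalg.norm(d)/50,np.linalg.norm(t)/8.59)))
E
python3 -c "
from h import *
go([647,-118,150],197.1)"
```

```text
go [647, -118, 150] 197.1 turn [ -0.1  -0.  -42.8] shift [-634.1 -400.2   63.8] rows>= 16.0
```

Call:
carry_out(commands=[[0,0,-42.8,-634,-400,64,1],[0,0,-42.8,-634,-400,64,1],[0,0,-42.8,-634,-400,64,1],[0,0,-42.8,-634,-400,64,1],[0,0,-42.8,-634,-400,64,1],[0,0,-42.8,-634,-400,64,1],[0,0,-42.8,-634,-400,64,1],[0,0,-42.8,-634,-400,64,1],[0,0,-42.8,-634,-400,64,1],[0,0,-42.8,-634,-400,64,1],[0,0,-42.8,-634,-400,64,1],[0,0,-42.8,-634,-400,64,1],[0,0,-42.8,-634,-400,64,1],[0,0,-42.8,-634,-400,64,1],[0,0,-42.8,-634,-400,64,1],[0,0,-42.8,-634,-400,64,1],[0,0,-42.8,-634,-400,64,1],[0,0,-42.8,-634,-400,64,1],[0,0,-42.8,-634,-400,64,1],[0,0,-42.8,-634,-400,64,1]], force=20)

```text
time_s: 2.15
ee_pos: [646.7, -116.0, 150.4]
ee_rot: [180.0, 0.0, -162.8]
force: [1.0, 0.5, -0.2]
gripper_width: 91.2
gripper_force: 0.0
```

Run:
```python
from h import *
s=state(); im=grab_frame("wrist"); c=cam("wrist",s)
print(s['time_s'],s['ee_pos'],s['ee_rot'],s['qpos'].round())
cv2.imwrite('pics/w1.png',im[:,:,::-1])
p=proj(c,[647,-118,18])[0]; print('expect',p)
b=blob(mask(im,'blue'),p,120,minA=200,k=5); print('body',rect(cast(c,b,18)))
w=blob(mask(im,'white'),proj(c,[678,-108,18])[0],50,minA=200); print('pack',rect(cast(c,np.vstack([b,w]),18)))
```

```text
2.15 [ 646.70095592 -116.03233557  150.357156  ] [ 1.79985189e+02  1.11179542e-02 -1.62826200e+02] [ -11.   28.   83.    0.   68. -118.]
expect [323.8938344  221.99571634]
body [ 641.7 -123.3   61.9   41.3   17.3]
pack [ 648.4 -121.2   76.1   41.3   17.3]
```

View pics/w1.png

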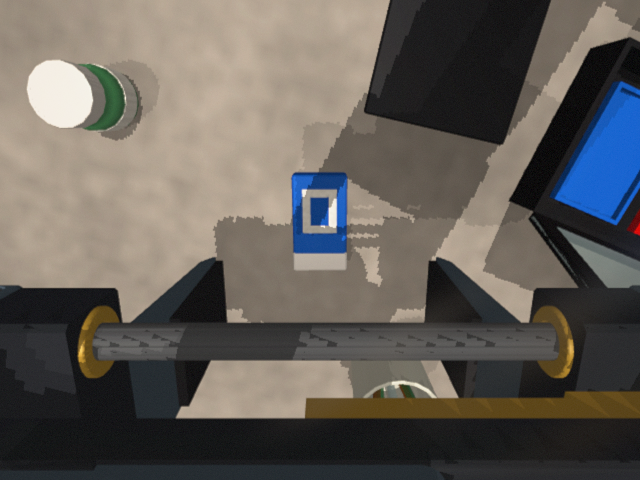

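The wrist view shows the blue pack at (320,220), cap towards +x, between the open fingers, and the jar well clear at (80,95). The top and wrist positions agree within 3 mm. Descending now.

```bash
python3 -c "
from h import *
go([648,-120.5,9],197.2); go([648,-120.5,30],197.2)"
```

```text
go [648, -120.5, 9] 197.2 turn [ 0.  0. -0.] shift [  0.2  -4.5 141.4] rows>= 3.0
go [648, -120.5, 30] 197.2 turn [ 0.  0. -0.] shift [  0.2  -4.5 120.4] rows>= 3.0
```

Call:
carry_out(commands=[[0,0,0,0,-4.5,40,1],[0,0,0,0,-4.5,80,1],[0,0,0,0,-4.5,110,1],[0,0,0,0,-4.5,130,1],[0,0,0,0,-4.5,141,1],[0,0,0,0,-4.5,141,0.4],[0,0,0,0,-4.5,141,0],[0,0,0,0,-4.5,141,-0.3],[0,0,0,0,-4.5,141,-0.3],[0,0,0,0,-4.5,141,-0.3],[0,0,0,0,-4.5,141,-0.3],[0,0,0,0,-4.5,141,-0.3],[0,0,0,0,-4.5,141,-0.3]], force=20)

```text
time_s: 3.5
ee_pos: [648.6, -121.6, 9.3]
ee_rot: [180.0, 0.0, -162.9]
force: [-0.8, 1.3, 3.0]
gripper_width: 41.8
gripper_force: 20.0
```

Call:
carry_out(commands=[[0,0,0,0,0,-15,-0.3],[0,0,0,0,0,-40,-0.3],[0,0,0,0,0,-80,-0.3],[0,0,0,0,0,-110,-0.3],[0,0,0,0,0,-110,-0.3],[0,0,0,0,0,-110,-0.3]])

```text
time_s: 4.1
ee_pos: [648.6, -121.8, 120.0]
ee_rot: [-180.0, 0.1, -162.9]
force: [-0.4, -0.0, -1.1]
gripper_width: 41.9
gripper_force: 20.0
```

Run:
```python
from h import *
s=state(); im=grab_frame("top"); iw=grab_frame("wrist"); c=cam("top")
print(s['gripper_width'],s['gripper_force'],s['ee_pos'],s['force'])
# tray from wrist pictures later; lid tab
t=blob(mask(im,'orange'),(254,197),20,minA=5); print(t.mean(0), cast(c,t.mean(0),168))
cw=cam("wrist",s); b=blob(mask(iw,'blue'),proj(cw,s['ee_pos']+[0,0,9])[0],120,minA=200,k=5); print('held',rect(cast(cw,b,s['ee_pos'][2]+9)))
go([537,79,130],175,s=s)
```

```text
41.90832683027389 19.999861121177673 [ 648.61283082 -121.80466015  120.02811508] [-0.37867782 -0.02578618 -1.08648757]
[254.22222222 196.44444444] [[637.61321865 141.83585387 168.        ]]
held [ 634.7 -127.    50.9   41.7   17.1]
go [537, 79, 130] 175 turn [-0.   0.1 22.1] shift [ 47.7 224.7 -10.2] rows>= 5.0
```

Blue is held (width 41.9). I'll go back towards the robot first to clear the open lid, then across.

```bash
python3 -c "
from h import *
go([534,-110,130],185); go([534,79,130],175)"
```

```text
go [534, -110, 130] 185 turn [ 0.1 -0.1 12.1] shift [105.   44.3 -12. ] rows>= 3.0
go [534, 79, 130] 175 turn [ 0.1 -0.2 22.1] shift [ 49.5 225.  -11.9] rows>= 5.0
```

Call:
carry_out(commands=[[0,0,6,52,22,-10,-0.3],[0,0,12,105,44,-10,-0.3],[0,0,12,105,44,-10,-0.3],[0,0,16,87,105,-10,-0.3],[0,0,20,68,165,-10,-0.3],[0,0,22,49.5,225,-10,-0.3],[0,0,22,49.5,225,-10,-0.3],[0,0,22,49.5,225,-10,-0.3],[0,0,22,49.5,225,-10,-0.3],[0,0,22,49.5,225,-10,-0.3]])

```text
time_s: 5.2
ee_pos: [534.5, 77.9, 128.1]
ee_rot: [-180.0, -0.1, 175.1]
force: [0.1, -0.0, -0.4]
gripper_width: 41.8
gripper_force: 20.0
```

Run:
```python
from h import *
s=state(); iw=grab_frame("wrist"); c=cam("wrist",s); print(s['ee_pos'],s['ee_rot'])
cv2.imwrite('pics/w2.png',iw[:,:,::-1])
for n,col,p in(('red','red',[539,151,12]),('yel','yellow',[545,222,12])):
    u=proj(c,p)[0]; print(n,u); 
    try: print(rect(cast(c,blob(mask(iw,col),u,90,minA=200,k=5),12)))
    except Exception as e: print(e)
print(proj(c,[533,79,12]))
```

```text
[534.51591578  77.86031818 128.087823  ] [-1.79952081e+02 -1.06944535e-01  1.75051203e+02]
red [426.54726942 225.12857489]
[540.7 149.8  93.5  58.2  -5.1]
yel [524.22123669 224.86713088]
[546.9 220.7  93.4  60.6  -5. ]
[[327.60197961 225.50523504]]
```

View pics/w2.png

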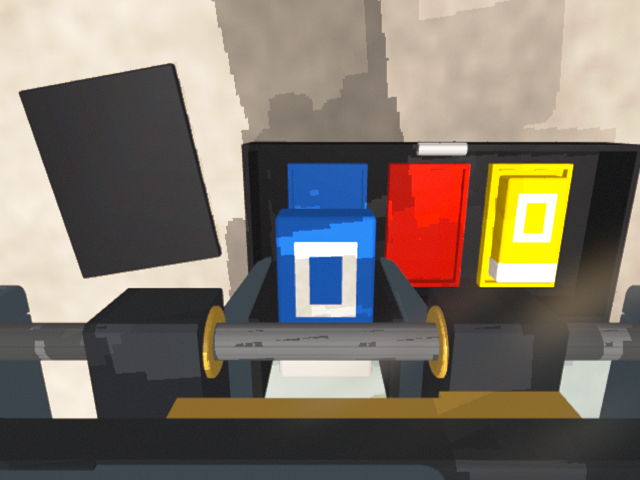

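The wrist view shows the blue pack held over its tray, whose blue floor is at (327,185), with red at (426,225) and yellow home at (525,225). The wrist and top positions agree within 1.5 mm. Lowering now.

Call:
carry_out(commands=[[0,0,0,-1,1,40,-0.3],[0,0,0,-1,1,75,-0.3],[0,0,0,-1,1,95,-0.3],[0,0,0,-1,1,105,-0.3],[0,0,0,-1,1,110,-0.3],[0,0,0,-1,1,112,-0.3],[0,0,0,-1,1,112,-0.3]])

```text
time_s: 5.95
ee_pos: [536.8, 79.6, 17.7]
ee_rot: [180.0, 0.1, 175.1]
force: [-0.4, 0.4, -0.5]
gripper_width: 42.0
gripper_force: 20.0
```

```bash
python3 -c "
from h import *
s=state(); print(s['ee_pos'],s['force'],s['gripper_width'])"
```

```text
[536.83968328  79.56724515  17.676537  ] [-0.43360956  0.43439464 -0.48037974] 42.02506045292507
```

Call:
carry_out(commands=[[0,0,0,1,-0.5,2,-0.3],[0,0,0,1,-0.5,2,-0.3],[0,0,0,1,-0.5,2,0.23],[0,0,0,1,-0.5,2,0.23],[0,0,0,1,-0.5,2,0.23],[0,0,0,1,-0.5,2,0.23],[0,0,0,1,-0.5,-30,0.23],[0,0,0,1,-0.5,-80,0.23],[0,0,0,1,-0.5,-130,0.23],[0,0,0,1,-0.5,-180,0.23],[0,0,0,1,-0.5,-180,0.23]])

```text
time_s: 7.05
ee_pos: [539.3, 79.9, 204.5]
ee_rot: [179.8, 0.9, 175.1]
force: [0.8, 0.5, 0.4]
gripper_width: 56.6
gripper_force: 0.0
```

Run:
```python
from h import *
s=state(); iw=grab_frame("wrist"); c=cam("wrist",s); print(s['ee_pos'])
cv2.imwrite('pics/w3.png',iw[:,:,::-1])
go([424,-246,190],156.5,s=s)
```

```text
[539.32933838  79.88832217 204.50875834]
go [424, -246, 190] 156.5 turn [ 0.3  0.8 18.6] shift [  87.2 -334.6   12.1] rows>= 7.0
```

View pics/w3.png

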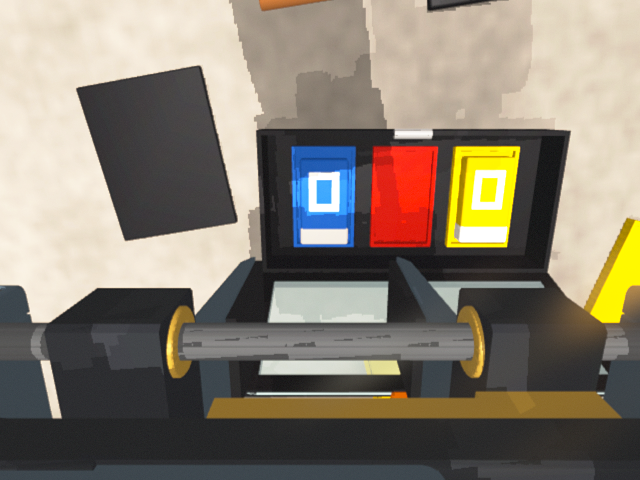

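The blue pack lies flat in its tray at (323,195), with tray floor visible all round and yellow untouched. Next is red.

Call:
carry_out(commands=[[0,0,5,20,-49,10,0.23],[0,0,9,41,-97,12,0.23],[0,0,13,61,-146,12,0.23],[0,0,18.6,82,-195,12,0.23],[0,0.8,18.6,82,-244,12,0.23],[0,0.8,18.6,82,-293,12,0.23],[0,0.8,18.6,82,-339,12,0.23],[0,0.8,18.6,82,-339,12,0.23],[0,0.8,18.6,82,-339,12,0.23],[0,0.8,18.6,82,-339,12,0.23]])

```text
time_s: 8.1
ee_pos: [423.7, -250.1, 183.8]
ee_rot: [-179.9, -0.9, 156.5]
force: [-0.4, 0.0, -0.3]
gripper_width: 56.3
gripper_force: 0.0
```

Run:
```python
from h import *
s=state(); iw=grab_frame("wrist"); c=cam("wrist",s); print(s['ee_pos'],s['ee_rot'])
u=proj(c,[429,-251,46])[0]; print(u)
h=hsv(iw); m=cv2.inRange(h,(0,150,150),(6,255,255))|cv2.inRange(h,(174,150,150),(180,255,255))
b=blob(m,u,90,minA=100); print('redbright',rect(cast(c,b,46)))
b=blob(mask(iw,'red'),u,90,minA=100); print('red',rect(cast(c,b,46)))
p=proj(c,np.array([458,-264,46]))[0]; print(p)
w=blob(mask(iw,'white'),p,25,minA=30); print('white',rect(cast(c,w,46)))
x,y=u.astype(int); cv2.imwrite('pics/w4.png',cv2.resize(iw[max(0,y-100):y+100,x-120:x+120],(720,600))[:,:,::-1])
```

```text
[ 423.74685715 -250.12656738  183.78139683] [-179.93664856   -0.94564064  156.49720629]
[327.46623296 229.51398695]
redbright [ 422.5 -251.7   60.3   16.3  -24. ]
red [ 420.9 -250.4   64.2   17.2  -24. ]
[327.01113674 267.73656309]
white [ 457.3 -267.2   16.2   12.8   66.5]
```

View pics/w4.png

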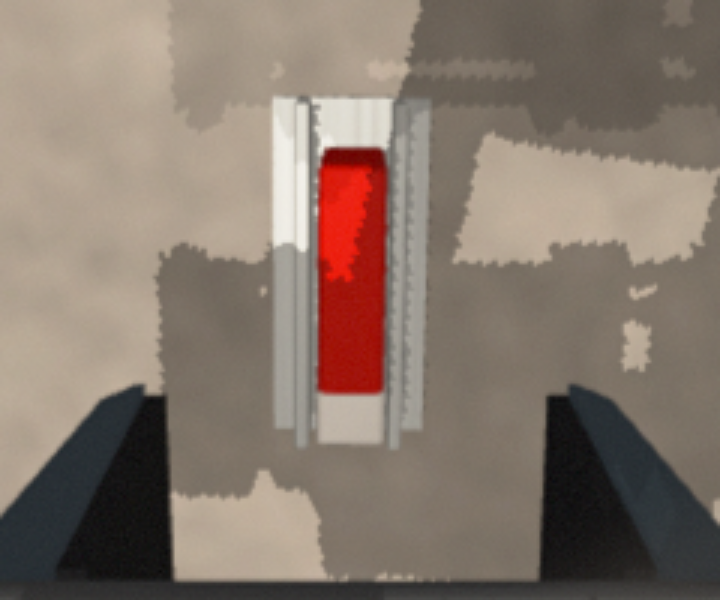

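The crop shows the red pack on edge in the slot at crop (351,300), cap towards +x, with the open fingers straddling it and centred to about 1 mm. Taking it by its thickness.

```bash
python3 -c "
from h import *
print(state()['ee_rot']);go([429.2,-253.6,27],156.2)"
```

```text
[-179.92090239   -0.90767081  156.55798778]
go [429.2, -253.6, 27] 156.2 turn [-0.1 -0.9  0.4] shift [ -8.7  -1.2 157. ] rows>= 4.0
```

Call:
carry_out(commands=[[0,-0.9,0.4,-6.5,-1.2,40,0.23],[0,-0.9,0.4,-6.5,-1.2,80,0.23],[0,-0.9,0.4,-6.5,-1.2,115,0.23],[0,-0.9,0.4,-6.5,-1.2,140,0.23],[0,-0.9,0.4,-6.5,-1.2,157,0.23],[0,-0.9,0.4,-6.5,-1.2,157,0.23],[0,-0.9,0.4,-6.5,-1.2,157,-0.2],[0,-0.9,0.4,-6.5,-1.2,157,-0.5],[0,-0.9,0.4,-6.5,-1.2,157,-0.8],[0,-0.9,0.4,-6.5,-1.2,157,-0.8],[0,-0.9,0.4,-6.5,-1.2,157,-0.8],[0,-0.9,0.4,-6.5,-1.2,157,-0.8],[0,-0.9,0.4,-6.5,-1.2,157,-0.8]], force=20)

```text
time_s: 9.45
ee_pos: [428.0, -254.7, 28.3]
ee_rot: [-179.9, 0.2, 156.1]
force: [0.2, 0.8, 3.6]
gripper_width: 17.5
gripper_force: 19.9
```

Call:
carry_out(commands=[[0,0,0,0,0,-15,-0.8],[0,0,0,0,0,-40,-0.8],[0,0,0,0,0,-70,-0.8],[0,0,0,0,0,-70,-0.8],[0,0,0,0,0,-70,-0.8]])

```text
time_s: 9.95
ee_pos: [427.5, -254.4, 97.8]
ee_rot: [-179.9, 0.1, 156.1]
force: [0.4, -0.1, -1.0]
gripper_width: 18.1
gripper_force: 19.9
```

```bash
python3 -c "
from h import *
go([485,-75,80],180);go([485,-75,33],180)"
```

```text
go [485, -75, 80] 180 turn [ -0.2   0.1 -23.9] shift [ 20.2 187.3  17.4] rows>= 4.0
go [485, -75, 33] 180 turn [ -0.2   0.1 -23.9] shift [ 20.4 187.4  64.4] rows>= 4.0
```

Red is held (18.1 mm). I'll stand it on the slab, release it with the fingers wide, and tip it over with one finger.

Call:
carry_out(commands=[[0,0,-8,6,46,0,-0.8],[0,0,-16,12,92,0,-0.8],[0,0,-24,15,138,0,-0.8],[0,0,-24,18,183,15,-0.8],[0,0,-24,18,183,50,-0.8],[0,0,-24,18,183,62,-0.8],[0,0,-24,18,183,62,-0.8],[0,0,-24,18,183,62,-0.8]])

```text
time_s: 10.75
ee_pos: [484.8, -79.9, 34.6]
ee_rot: [-179.9, -0.1, -179.9]
force: [0.5, -0.2, -0.4]
gripper_width: 17.8
gripper_force: 20.0
```

```bash
python3 -c "
from h import *
s=state();print(s['force']);go([485,-80,30.5],180)"
```

```text
[ 0.47789493 -0.23653401 -0.3781078 ]
go [485, -80, 30.5] 180 turn [-0.1 -0.1  0.1] shift [-0.2 -0.   4.1] rows>= 1.0
```

Call:
carry_out(commands=[[0,0,0,0,0,2,-0.8],[0,0,0,0,0,4,-0.8],[0,0,0,0,0,4,-0.8],[0,0,0,0,0,4,-0.8]])

```text
time_s: 11.15
ee_pos: [485.6, -80.2, 31.7]
ee_rot: [-179.8, 0.1, -179.9]
force: [0.3, -0.4, -0.5]
gripper_width: 17.5
gripper_force: 20.0
```

Call:
carry_out(commands=[[0,0,0,0,0,0,-0.5],[0,0,0,0,0,0,0],[0,0,0,0,0,0,0.5],[0,0,0,0,0,0,1],[0,0,0,0,0,0,1],[0,0,0,0,0,0,1],[0,0,0,0,0,-8,1],[0,0,0,0,0,-8,1]])

```text
time_s: 11.95
ee_pos: [486.2, -80.1, 40.4]
ee_rot: [-179.8, 0.2, -179.9]
force: [-0.1, -1.0, -0.3]
gripper_width: 75.9
gripper_force: 0.0
```

Run:
```python
from h import *
s=state(); print(s['ee_pos'],s['gripper_width'])
im=grab_frame("wrist"); c=cam("wrist",s); print(rect(cast(c,blob(mask(im,'red'),proj(c,[485,-80,48])[0],120,minA=100,k=5),48)))
```

```text
[486.24571955 -80.06005826  40.4293706 ] 75.90405919647439
[ 4.696e+02 -8.080e+01  5.640e+01  1.820e+01  1.000e-01]
```

The pack is standing (18.2 wide at y -81). Tipping it over towards +y.

Call:
carry_out(commands=[[0,0,0,0,0,2,1],[0,0,0,0,0,2,1],[0,0,0,0,15,2,1],[0,0,0,0,28,2,1],[0,0,0,0,33,2,1],[0,0,0,0,37,2,1],[0,0,0,0,41,2,1],[0,0,0,0,45,2,1],[0,0,0,0,49,2,1],[0,0,0,0,53,2,1],[0,0,0,0,57,2,1],[0,0,0,0,61,2,1],[0,0,0,0,65,2,1],[0,0,0,0,65,2,1],[0,0,0,0,30,-80,1],[0,0,0,0,30,-130,1],[0,0,0,0,30,-130,1],[0,0,0,0,30,-130,1]])

```text
time_s: 13.8
ee_pos: [488.8, -50.6, 174.7]
ee_rot: [-179.7, 0.7, -180.0]
force: [-0.3, 0.4, -0.2]
gripper_width: 91.2
gripper_force: 0.0
```

Run:
```python
from h import *
s=state(); print(s['ee_pos'],s['ee_rot'],s['gripper_width'])
im=grab_frame("wrist"); c=cam("wrist",s); b=blob(mask(im,'red'),proj(c,[480,-50,24])[0],120,minA=100,k=7)
r=rect(cast(c,b,24)); print(r)
w=blob(mask(im,'white'),proj(c,[r[0]+38,r[1],24])[0],35,minA=50); p=rect(cast(c,np.vstack([b,w]),24)); print(p)
t=grab_frame("top"); ct=cam("top"); q=rect(cast(ct,blob(mask(t,'red'),proj(ct,[r[0],r[1],24])[0],20,k=3),24)); print('top body',q)
go([p[0],p[1],15.5],180+p[4],s=s)
```

```text
[488.81529581 -50.64103277 174.68638459] [-179.74274327    0.72959787 -179.9833867 ] 91.23673899078166
[478.5 -49.9  62.3  42.6  -0. ]
[485.5 -49.9  76.3  42.6  -0. ]Traceback (most recent call last):
  File "<stdin>", line 6, in <module>
  File "h.py", line 29, in blob
    return cv2.convexHull(max(cs,key=cv2.contourArea))[:,0]
                          ~~~^^^^^^^^^^^^^^^^^^^^^^^^
ValueError: max() iterable argument is empty
```

Red lies flat on the slab (76.3 x 42.6, yaw 0, centre (485.5,-50)). Taking it by its width.

Call:
carry_out(commands=[[0,0,0,3,1,45,1],[0,0,0,3,1,90,1],[0,0,0,3,1,125,1],[0,0,0,3,1,148,1],[0,0,0,3,1,158,1],[0,0,0,3,1,158,1],[0,0,0,3,1,158,0.4],[0,0,0,3,1,158,0],[0,0,0,3,1,158,-0.3],[0,0,0,3,1,158,-0.3],[0,0,0,3,1,158,-0.3],[0,0,0,3,1,158,-0.3],[0,0,0,3,1,158,-0.3],[0,0,0,3,1,158,-0.3]], force=20)

```text
time_s: 15.3
ee_pos: [482.5, -49.0, 11.5]
ee_rot: [-179.8, 0.1, -179.9]
force: [-1.0, -0.2, 2.4]
gripper_width: 41.6
gripper_force: 20.0
```

Call:
carry_out(commands=[[0,0,0,0,0,-15,-0.3],[0,0,0,0,0,-50,-0.3],[0,0,0,0,0,-90,-0.3],[0,0,0,0,0,-90,-0.3],[0,0,0,0,0,-90,-0.3]])

```text
time_s: 15.8
ee_pos: [482.5, -48.8, 101.7]
ee_rot: [-179.8, 0.1, -179.9]
force: [-0.7, 0.6, -1.2]
gripper_width: 41.8
gripper_force: 20.0
```

```bash
python3 -c "
from h import *
go([541,151,100],175)"
```

```text
go [541, 151, 100] 175 turn [-0.2  0.1  5.1] shift [-58.8 199.7   1.3] rows>= 5.0
```

Call:
carry_out(commands=[[0,0,2,-14,50,0,-0.3],[0,0,4,-28,100,0,-0.3],[0,0,5,-42,150,0,-0.3],[0,0,5,-55,199,0,-0.3],[0,0,5,-55,199,0,-0.3],[0,0,5,-55,199,40,-0.3],[0,0,5,-55,199,70,-0.3],[0,0,5,-55,199,82,-0.3],[0,0,5,-55,199,82,-0.3],[0,0,5,-55,199,82,-0.3]])

```text
time_s: 16.8
ee_pos: [537.5, 149.8, 19.1]
ee_rot: [-179.8, 0.1, 175.1]
force: [0.4, -0.4, 0.3]
gripper_width: 41.8
gripper_force: 20.0
```

Run:
```python
from h import *
s=state(); print(s['ee_pos'],s['ee_rot'],s['force'])
im=grab_frame("wrist"); c=cam("wrist",s); z=s['ee_pos'][2]-5.5+18
b=blob(mask(im,'red'),proj(c,[525,150,z])[0],150,minA=100,k=5); print('held',rect(cast(c,b,z)))
b=blob(mask(im,'blue'),proj(c,[533,79,12])[0],150,minA=100,k=5); print('tray blue',rect(cast(c,b,12)))
b=blob(mask(im,'yellow'),proj(c,[546,221,12])[0],150,minA=100,k=5); print('tray yel',rect(cast(c,b,12)))
go([537,150.6,14],175,s=s)
```

```text
[537.52921622 149.7841169   19.11284232] [-1.79847700e+02  8.82015360e-02  1.75055948e+02] [ 0.3887381  -0.38672681  0.3252008 ]
held [518.3 152.1  56.7  50.5  -5. ]
tray blue [514.4  80.8  58.6  54.7  84.9]
tray yel [546.6 221.3  94.3  58.9  -5. ]
go [537, 150.6, 14] 175 turn [-0.2  0.1  0.1] shift [0.6 0.8 5.1] rows>= 1.0
```

Call:
carry_out(commands=[[0,0,0,0.5,0.6,2.5,-0.3],[0,0,0,0.5,0.6,5,-0.3],[0,0,0,0.5,0.6,5,-0.3],[0,0,0,0.5,0.6,5,-0.3],[0,0,0,0.5,0.6,5,-0.05],[0,0,0,0.5,0.6,5,0.2],[0,0,0,0.5,0.6,5,0.2],[0,0,0,0.5,0.6,5,0.2],[0,0,0,0.5,0.6,-20,0.2],[0,0,0,0.5,0.6,-70,0.2],[0,0,0,0.5,0.6,-120,0.2],[0,0,0,0.5,0.6,-170,0.2],[0,0,0,0.5,0.6,-190,0.2],[0,0,0,0.5,0.6,-190,0.2],[0,0,0,0.5,0.6,-190,0.2]])

```text
time_s: 18.35
ee_pos: [536.0, 151.1, 208.3]
ee_rot: [-179.8, 0.0, 175.1]
force: [0.0, 1.1, -0.6]
gripper_width: 54.6
gripper_force: 0.0
```

Run:
```python
from h import *
s=state(); print(s['ee_pos'],s['ee_rot'],s['force'])
im=grab_frame("wrist"); cv2.imwrite('pics/w5.png',im[:,:,::-1])
```

```text
[536.0004832  151.13322255 208.26416458] [-1.79831417e+02  2.99993902e-02  1.75084428e+02] [ 0.0052656   1.11877535 -0.57245211]
```

View pics/w5.png

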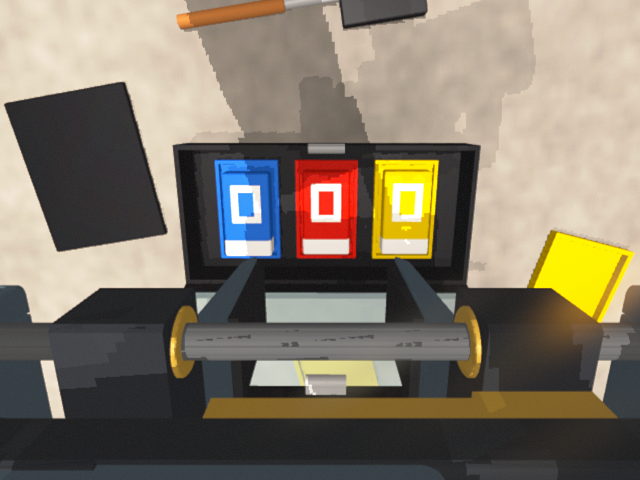

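All three packs lie in their own trays at (247,210), (326,210) and (405,210), with a margin all round. Step 1 is met. Next I'll take the shut fingers over the open lid and down behind it.

Call:
carry_out(commands=[[0,0,0,0,0,-42,-1],[0,0,0,-30,0,-50,-1],[0,0,0,-75,0,-50,-1],[0,0,0,-120,0,-50,-1],[0,0,0,-165,0,-50,-1],[0,0,0,-165,0,-50,-1],[0,0,0,-165,0,-30,-1],[0,0,0,-165,0,0,-1],[0,0,0,-165,0,40,-1],[0,0,0,-165,0,73,-1],[0,0,0,-165,0,73,-1],[0,0,0,-165,0,73,-1]])

```text
time_s: 19.6
ee_pos: [700.1, 136.9, 135.1]
ee_rot: [-179.8, -0.1, 175.1]
force: [0.2, 0.4, 1.8]
gripper_width: 0.3
gripper_force: 0.0
```

Run:
```python
from h import *
s=state(); p=s['ee_pos']; print(p,s['ee_rot'],s['force'],s['gripper_width'])
u=np.array([np.cos(np.radians(5)),-np.sin(np.radians(5))]); d=p[:2]-[600.8,145.2]; print('u',d@u,'v',d@[-u[1],u[0]])
```

```text
[700.09310065 136.94601303 135.05269486] [-1.79805833e+02 -9.07797336e-02  1.75091771e+02] [0.21978076 0.41397416 1.83400361] 0.34383430878121374
u 99.63464279265939 v 0.43138588201002676
```

Call:
carry_out(commands=[[0,0,0,15,0,0,-1],[0,0,0,30,0,0,-1],[0,0,0,40,0,0,-1],[0,0,0,50,0,0,-1],[0,0,0,60,0,0,-1],[0,0,0,70,0,0,-1],[0,0,0,80,0,0,-1],[0,0,0,90,0,0,-1],[0,0,0,100,0,0,-1],[0,0,0,100,0,0,-1]])

```text
time_s: 20.6
ee_pos: [599.3, 145.6, 135.5]
ee_rot: [-179.8, -0.1, 175.1]
force: [-0.0, 0.3, 0.7]
gripper_width: 0.4
gripper_force: 0.0
```

Run:
```python
from h import *
s=state(); print(s['ee_pos'],s['force'],s['torque'])
im=grab_frame("scene"); cv2.imwrite('pics/s2.png',cv2.resize(im[100:300,220:500],(784,560))[:,:,::-1])
```

```text
[599.26399055 145.55445888 135.54363304] [-0.04158104  0.25537144  0.73239977] [ 0.01949401 -0.01217786 -0.00341641]
```

View pics/s2.png

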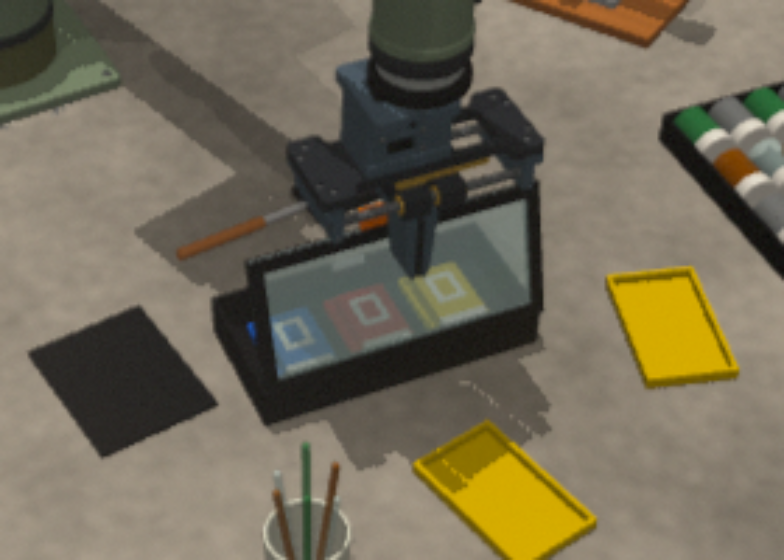

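The finger is on the outer side of the lid at (415,240) and the lid has come up to about vertical, with the packs visible through it. Continuing the arc.

Call:
carry_out(commands=[[0,0,0,12,0,0,-1],[0,0,0,24,0,0,-1],[0,0,0,36,0,0,-1],[0,0,0,48,0,0,-1],[0,0,0,56,0,1,-1],[0,0,0,66,0,5,-1],[0,0,0,75,0,12,-1],[0,0,0,83,0,19,-1],[0,0,0,91,0,28,-1],[0,0,0,97,0,36,-1],[0,0,0,104,0,46,-1],[0,0,0,110,0,55,-1],[0,0,0,114,0,63,-1],[0,0,0,117,0,69,-1],[0,0,0,117,0,69,-1]])

```text
time_s: 22.15
ee_pos: [483.7, 155.1, 65.7]
ee_rot: [-179.8, -0.1, 175.1]
force: [0.1, 0.7, 0.5]
gripper_width: 0.5
gripper_force: 0.0
```

Run:
```python
from h import *
s=state(); print(s['ee_pos'],s['force'],s['torque'])
im=grab_frame("scene"); cv2.imwrite('pics/s3.png',cv2.resize(im[100:300,220:500],(784,560))[:,:,::-1])
```

```text
[483.67461441 155.13998999  65.72722483] [0.1082646  0.7022568  0.49146336] [0.01435631 0.00335752 0.05500455]
```

Call:
carry_out(commands=[[0,0,0,4,0,3,-1],[0,0,0,8,0,6,-1],[0,0,0,8,0,9,-1],[0,0,0,8,0,9,-1]])

```text
time_s: 22.6
ee_pos: [477.8, 156.2, 58.5]
ee_rot: [-179.9, 0.2, 175.1]
force: [2.5, -1.0, 4.5]
gripper_width: 0.4
gripper_force: 1.6
```

Call:
carry_out(commands=[[0,0,0,0,0,2,-1],[0,0,0,0,0,4,-1],[0,0,0,0,0,6,-1],[0,0,0,0,0,6,-1]])

```text
time_s: 23.0
ee_pos: [476.7, 156.0, 51.5]
ee_rot: [-179.8, 0.1, 175.1]
force: [1.4, 0.9, 1.8]
gripper_width: 0.3
gripper_force: 0.6
```

Call:
carry_out(commands=[[0,0,0,0,0,1.5,-1],[0,0,0,0,0,3,-1],[0,0,0,0,0,4,-1],[0,0,0,0,0,4,-1]])

```text
time_s: 23.4
ee_pos: [476.4, 155.8, 47.3]
ee_rot: [-179.8, -0.0, 175.1]
force: [-0.4, -0.9, -0.3]
gripper_width: 0.5
gripper_force: 0.0
```

Call:
carry_out(commands=[[0,0,0,0,0,1,-1],[0,0,0,0,0,2,-1],[0,0,0,0,0,2,-1]])

```text
time_s: 23.7
ee_pos: [476.7, 155.9, 46.6]
ee_rot: [-179.8, 0.1, 175.1]
force: [-2.7, -0.9, 7.5]
gripper_width: 0.6
gripper_force: 4.0
```

Call:
carry_out(commands=[[0,0,0,0,0,1,-1],[0,0,0,0,0,2,-1],[0,0,0,0,0,2,-1]])

```text
time_s: 24.0
ee_pos: [476.8, 155.9, 46.4]
ee_rot: [-179.9, 0.1, 175.1]
force: [-5.9, -1.0, 22.1]
gripper_width: 0.5
gripper_force: 10.9
```

Call:
carry_out(commands=[[0,0,0,0,0,-10,-1],[0,0,0,40,0,-60,-1],[0,0,0,80,0,-110,-1],[0,0,0,120,0,-150,-1],[0,0,0,120,0,-150,-1],[0,0,0,120,0,-150,-1],[0,0,0,120,0,-150,-1]])

```text
time_s: 24.7
ee_pos: [357.5, 166.8, 193.8]
ee_rot: [-179.9, 0.2, 175.1]
force: [0.7, -0.3, -0.2]
gripper_width: 0.6
gripper_force: 0.0
```

Run:
```python
from h import *
s=state(); print(s['ee_pos'],s['force'],s['time_s'])
c=cam('top'); im=grab_frame("top"); sc=cam('scene'); si=grab_frame("scene")
# tab triangulation: shut tab expected at hinge-131u, z 46
e=np.array([600.8-130.5,145.2+11.4,46]); pt,ps=proj(c,e)[0],proj(sc,e)[0]; print(pt,ps)
a=blob(mask(im,'orange'),pt,15,minA=5).mean(0); b=blob(mask(si,'orange'),ps,15,minA=5).mean(0); print(a,b)
for z in(46,59): print(z,cast(c,a,z),cast(sc,b,z))
x=cv2.resize(im[195:315,175:335],(400,300)); y=cv2.resize(si[150:270,280:440],(400,300)); cv2.imwrite('pics/f.png',np.hstack([x,y])[:,:,::-1])
```

```text
[357.49980251 166.75983451 193.80877328] [ 0.67624229 -0.30674294 -0.22066108] 24.7
[252.7974798  287.54701756] [341.20080745 188.04732178]
[253.5 287.7] [340.22222222 188.22222222]
46 [[469.99437419 155.16046158  46.        ]] [[469.73500714 154.17872415  46.        ]]
59 [[470.43061771 153.59692335  59.        ]] [[482.40599934 147.22897972  59.        ]]
```

View pics/f.png

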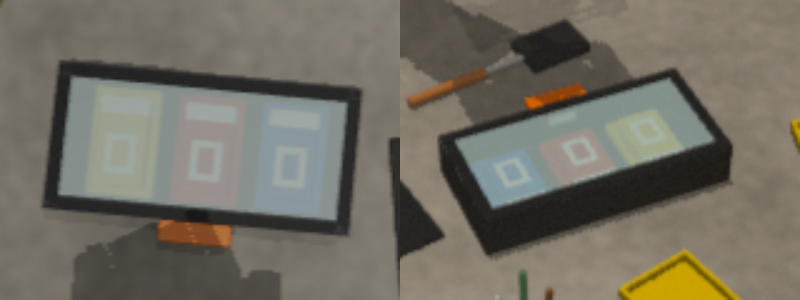

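The lid is shut: both views agree on the tab at z = 46 within about 1 mm, and it took 22 N without yielding. All three packs show through it in their trays, and the robot is clear. Handing in.

```bash
python3 -c "
from workcell import workorder
print(workorder.job_done())"
```

```text
the job is handed in; nothing more can be done
None
```

I handed the job in at about 25 s: the red, blue and yellow packs lie flat in their own trays and the lid is shut past its catch; no verdict came back.

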